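Check a slim temperature probe in the sloping tester

TASK

Take the slim probe with the square handle out of the stand and push it fully home in the narrow well of the sloping tester, so that its collar lies flat on the panel. Then, with the probe seated, twist the tester's spring knob clockwise right to its stop and let go so that it springs back by itself. Leave the thick probe in the stand, and the bar, jar, tape and scraper lying around where they are.

Things in the scene. Friction and masses are not known exactly. Their poses are not given: they have to be found in the camera images.
- slim_probe: The probe to test, 141 mm, 0.1 kg: round steel stem 10 mm thick, 65 mm long, its last 9 mm tapering to 6 mm; steel collar 34 mm across, 6 mm thick; black square handle 24 x 24 x 70 mm. Origin at the stem's tip, z up to the handle (collar underside z = 65 mm, handle 71 to 141), x and y square to the handle's flats. Stands upright in either slot of the stand, stem down, collar on the stand.
- probe_tip (a point): The tip of the slim probe's stem (the origin of slim_probe).
- probe_grip (a point): The middle of the slim probe's square handle, 106 mm above its tip.
- thick_probe: A bystander in the stand's other slot: 121 mm long, stem 16 mm in diameter and 65 mm long, collar 40 mm, round black handle 36 mm in diameter and 50 mm long. Origin at its tip, z up the handle.
- stand: Fixed white plastic stand block, 70 (x) x 170 (y) x 80 mm high, with two upright 20 mm slots at y = +45 and -45 mm, which go 72 mm deep. Origin at the centre of its underside. Either probe may be in either slot.
- tester: Fixed probe tester. Base plate 210 x 300 mm; on it a white block with a sloping panel, 170 mm up the slope, 300 mm wide. Origin on the table under the panel's middle. The panel faces up and to the tester's -x side; its top edge (+x side) is 170 mm above the table, its lower edge 85 mm. It may stand left or right of the stand.
- panel: The tester's sloping panel. Origin in the middle of its surface, 127 mm above the table; z is its outward normal, tilted 30 degrees from vertical towards the tester's -x side; x runs up the slope, y across it.
- narrow_well (a point): Centre of the mouth of the narrow well, in the panel surface, 37 mm up the slope from the middle and 85 mm to +y: a round hole 12.5 mm in diameter and 70 mm deep, square to the panel (axes as the panel's). The slim probe belongs here, its tip 65 mm below this point when the collar lies on the panel.
- wide_well (a point): Centre of the mouth of the wide well, 21 mm in diameter, 70 mm deep, 74 mm down the slope from the narrow one. Not used in this job.
- knob_grip (a point): Grip point of the spring knob, on its axis, 35 mm above the panel, 80 mm to -y of the panel's middle. The knob is a black bar 56 mm long (up and down the slope at rest), 16 mm thick, from 13 to 50 mm above the panel, on a 54 mm disc. It turns about the panel's normal. The point's axes turn with it: x along the bar, z the panel normal.
- knob (a joint): Angle of the spring knob: 0 at rest, grows clockwise as seen looking onto the panel, stop at 1.2 rad. The spring takes about 0.03 N m at rest and 0.14 N m at the stop.
- loose_bar: Bystander: gold wrapped chocolate bar 78 x 160 x 10 mm lying in front of the tester. Origin under its centre.
- jar: Bystander: closed jar 60 mm in diameter, 85 mm high, behind the stand. Origin under its centre.
- tape: Bystander: roll of tape core, 90 mm outside diameter, 48 mm high, in front of the stand. Origin under its centre.
- scraper: Bystander: scraper lying on the right of the table, 280 mm long. Origin under its middle.

How it is judged (in metres and radians):
On the way, in this order (a step that is already met when the one before it is completed fails the run):
1. The slim probe is seated in the narrow well, collar on the panel (x of probe_tip in the frame of narrow_well between -0.006 and 0.006 m and y of probe_tip in the frame of narrow_well between -0.006 and 0.006 m and z of probe_tip in the frame of narrow_well below -0.061 m and angle between the z axis of slim_probe and the z axis of panel, either way round below 0.08 rad), for 0.2 s.
2. The spring knob is turned to its stop while the probe stays seated (all of step 1 and value of joint knob above 1.12 rad), for 0.1 s.
At the end, for the whole second after the job is handed in: The slim probe rests still in the narrow well, tip at least 61 mm deep, within 6 mm of the well's axis sideways and parallel to it within 0.08 rad; the knob is within 0.08 rad of rest; the thick probe stands in the stand (tip within 80 mm of the stand's origin, tilt under 0.2 rad) (all of step 1 and value of joint knob below 0.08 rad and linear speed of slim_probe below 0.02 m/s and distance between thick_probe and stand below 0.08 m and angle between thick_probe's own z axis and vertical below 0.2 rad); the robot touches nothing.
It fails at once if The thick probe is moved more than 25 mm (distance of thick_probe from where it was at the start of the episode above 0.025 m).
It fails at once if A bystander (bar, jar, tape or scraper) is moved more than 30 mm (distance of any of loose_bar, jar, tape, scraper from where it was at the start of the episode above 0.03 m).
It also fails if it takes over 69 s, if anything falls off the work surface, if the arm or the gripper's body presses on something with over 40 N, if the wrist force passes 120 N, or if a joint passes its speed limit or range.

ROBOT

A 6-joint arm with a two-finger parallel gripper is mounted at the origin on the work surface. World frame = base frame: x ahead of the robot, y to its left, z up, the work surface at z = 0. Lengths are in m, angles in degrees, forces in N, time in s.
With the tool pointing down it reaches from about 0.4 to 0.825 m from the base axis. Payload 7 kg.
Tool frame: the origin (TCP) lies midway between the tips of the shut fingers; the grasp point (between the pads) lies ctrl.grasp_offset behind it (ctrl.grasp_offset is the distance from the TCP to the grasp point, in m); z points along the fingers, y is the line along which they close (so a half turn about z gives the same grasp; the last joint's range is limited). The gripper opens to 88 mm and grips with 3 to 60 N. Pads are 19 mm wide; open, the fingers measure 130 mm over their backs; the gripper's body (78 mm by 193 mm) begins 47 mm behind the grasp point.
Start: joints at [-52.248, 20.546, 0.682, 0, -70.136, -16.507], TCP at [0.245, -0.629, 0.227] pointing down, gripper open.
Joint ranges: [-176.03, 176.03], [-82.01, 121.73], [-58.28, 71.71], [-173.87, 95.51], [-174.79, -0.11], [-173.66, 173.66]. Speed limits (degrees/s): [136.94, 136.94, 172.46, 180, 180, 180].

INTERFACE

Orientations are given as [roll, pitch, yaw] about the fixed x, y, z axes, in that order (R = Rz(yaw) Ry(pitch) Rx(roll)).
In Python, from plant import ctrl gives the robot as it stands. The module is installed in compiled form; this text tells all that it offers.
- The arm moves only by the tool send_rows, never from a script. Its argument "increments" is a list that holds one entry, the list of rows, each a list of 4 numbers: the shift along the world's x, y, z normalised to -1 to 1, where 1 is 0.2 m, then the turn about the world's z normalised to -1 to 1, where 1 is 1.5 rad. In form: [[[x, y, z, roll], ...]]. A call has 1 to 12 rows; each row is the pose to reach, as a shift and turn from the pose commanded when the call began; what a row does not reach only later rows make up. A row lasts 1/8 s, in which the tool goes at most 62.5 mm and 10.7 degrees, less where a joint would pass 70% of its speed; a pose out of reach is approached as far as the arm can. A call with a number of a shift or a turn outside -1 to 1 is refused whole. A call with a gripper value outside its range is refused whole. "jaw" is the opening, from 0 (shut) to 1 (fully open), set as the call begins (left out, the last holds). The fingers move at their own pace and stop on an object; the grip force is fixed at half the most. Time passes only in rows, so rows that repeat a pose let the fingers close. It gives the time, the measured TCP pose, the force, the opening and the grip force at its end, in the units of the state.
- ctrl.get_obs(): the state, without advancing time (a new reading comes with each control period).
- ctrl.snapshot(name): name is "side" or "top"; returns the picture (480x640x3 uint8, red, green, blue); there is no depth.
- ctrl.calibration(name): a dict with "mtx" (3x3 intrinsics, pixels), "k1" (the pictures are not rectified: a ray, as slopes to the right and down, at radius r is drawn at 1 + k1 r^2 times it, then the intrinsics apply), "eye" and "attitude" of the camera in the world. Camera axes: x right, y up, looking along -z (the intrinsics and any distortion apply to the point x, -y, -z); pixel columns grow to the right and rows downward; lengths in m; the calibration is good to about 2 mm. A picture is of the moment at which its call begins. calibration takes no time and is no camera call.
- ctrl.close_job(): hands the job in; it is judged then, once.
Trained networks look in the newest picture that a camera, given by its name, has taken for a name from the list of things; names that differ only in an ending like _2 or _b are one class to them, and where a whole thing is asked for, a point or a joint stands for the part that bears it (a point fixed in the world has none). Each returns a list of dicts, best first, with "conf" (0 to 1); they miss things now and then, are a little off and sometimes report something else, mostly with a low value. They report only what shows in the picture. A call takes as long as a camera call.
- ctrl.trace(thing, camera): "mask" (480x640 bool, what is visible of it) and "bbox" ([left, top, right, bottom] in pixels, round what is visible of it).
- ctrl.spot_point(thing, camera): "pixel" ([row, column] in pixels: a listed point, or the origin of a listed thing).
The state is a dict: "clock": time; "joint_pos": joint angles; "qvel": joint speeds; "tau": joint torques, N m; "tool_pos": TCP position; "orientation": TCP orientation; "force": force on the tool from outside, world axes, zero at the start; "moment": the same for the moment, N m; "opening": finger opening in m; "gripper_force": force on a finger pad.
Only numpy, scipy, OpenCV 4.12 (cv2) and the standard library are available. Lean on these libraries where they do the work, as an engineer would, in place of code of your own. Each camera call takes 0.05 s, during which the arm holds its last target. There are 200 camera calls.

## Working session

There is one attempt and no reset: what is moved stays moved. The work goes in short steps, Python scripts to look and compute and a tool call to move; the robot and the scene stay as the last step left them, time stands still between calls to the robot, and variables do not carry over. Pictures are saved under pics/ and viewed, at most 10 in all, crops included, and the job is handed in when it is done.

Besides the shell and the picture viewer there is one more tool, called after "Request:" as name([rows], argument=value, ...), one row to a line, values as JSON. send_rows: Moves the arm, as the interface text tells. Its arguments: {"type":"object","properties":{"increments":{"type":"array"},"jaw":{"type":"number"}},"required":["increments"]}

```bash
mkdir -p pics
cat > h.py <<'E'
import numpy as np, cv2
from scipy.spatial.transform import Rotation as R
from plant import ctrl
def cam(n):
    c=ctrl.calibration(n); A=np.array(c["attitude"],float)
    if A.shape!=(3,3): A=R.from_euler('xyz',A,degrees=True).as_matrix() if A.size==3 else R.from_quat(A).as_matrix()
    return np.array(c["mtx"]),c["k1"],np.array(c["eye"]),A
def proj(n,P):
    K,k,e,A=cam(n); q=(np.atleast_2d(P)-e)@A; s=np.c_[q[:,0],-q[:,1]]/-q[:,2:]
    s=s*(1+k*(s**2).sum(1,keepdims=True)); return s@K[:2,:2].T+K[:2,2]
def ray(n,uv):
    K,k,e,A=cam(n); d=np.array([k,0,0,0],float)
    s=cv2.undistortPoints(np.array([[uv]],float),K,d)[0,0]
    v=A@np.array([s[0],-s[1],-1]); return e,v/np.linalg.norm(v)
def onz(n,uv,z):
    e,v=ray(n,uv); return e+v*(z-e[2])/v[2]
def tri(uvs):  # {cam:(u,v)}
    M=0;b=0;L=[ray(n,p) for n,p in uvs.items()]
    for e,v in L:
        Q=np.eye(3)-np.outer(v,v); M=M+Q; b=b+Q@e
    X=np.linalg.solve(M,b); return X,[np.linalg.norm((np.eye(3)-np.outer(v,v))@(X-e)) for e,v in L]
E
python3 - <<'E'
from h import *
print({n:ctrl.calibration(n) for n in("side","top")}); print(ctrl.get_obs(), ctrl.grasp_offset)
for n in("side","top"): cv2.imwrite(f"pics/{n}0.png",ctrl.snapshot(n)[...,::-1])
for t in("slim_probe","probe_tip","probe_grip","thick_probe","stand","tester","panel","narrow_well","wide_well","knob_grip","loose_bar","jar","tape"):
    d={}
    for n in("side","top"):
        r=ctrl.spot_point(t,n)
        if r: d[n]=r[0]["pixel"][::-1]; c=[x["conf"] for x in r]; print(t,n,np.round(d[n],1),np.round(c,2))
    if len(d)==2: X,e=tri(d); print("   ",np.round(X,4),np.round(e,4))
E
```

```text
{'side': {'mtx': array([[452.91447663,   0.        , 325.58403336],
       [  0.        , 452.91447663, 234.86952201],
       [  0.        ,   0.        ,   1.        ]]), 'k1': 0.014915321372080324, 'eye': array([0.01259342, 0.64113556, 0.66248375]), 'attitude': array([  59.73185352,   -0.38369561, -144.96413471])}, 'top': {'mtx': array([[584.16772529,   0.        , 321.26126348],
       [  0.        , 584.16772529, 240.84782333],
       [  0.        ,   0.        ,   1.        ]]), 'k1': -0.12194529718470552, 'eye': array([ 0.3413743 , -0.0769739 ,  1.49985524]), 'attitude': array([  7.62413899,  -0.11344463, -90.47650561])}}
{'clock': 0.0, 'joint_pos': array([-5.22480692e+01,  2.05910586e+01,  6.33414285e-01, -2.28874240e-02,
       -7.01367487e+01, -1.65066926e+01]), 'qvel': array([ 0.12473682,  0.00809549,  0.01786322, -0.06833693,  0.00738795,
        0.08865116]), 'tau': array([-3.02228966e-05, -5.82711232e+01,  2.93046767e+01,  6.99704379e+00,
        6.85980282e-03, -1.22556180e-04]), 'tool_pos': array([ 0.24439384, -0.62865888,  0.22561552]), 'orientation': array([ 1.799033
[... 686 characters left out ...]
] [0.97 0.24]
panel top [377.3 229.8] [0.2]
    [ 0.6913 -0.1188 -0.1201] [0.1588 0.1588]
narrow_well side [178.7 319.5] [0.87]
narrow_well top [161.1 229. ] [0.78]
    [0.5537 0.2969 0.1488] [0.0003 0.0003]
wide_well side [211.  346.4] [0.69]
wide_well top [169.6 258.6] [0.87]
    [0.4891 0.2856 0.114 ] [0.003 0.003]
knob_grip top [231.8 235.9] [0.57]
loose_bar side [326.4 375.3] [0.78]
loose_bar top [233.6 315.7] [0.68 0.65]
    [0.352  0.1441 0.0061] [0.0015 0.0015]
jar side [313.6 239.3] [0.61]
jar top [386.3 190.6] [0.69 0.3 ]
    [ 0.6751 -0.2534 -0.002 ] [0.0009 0.0009]
tape side [378.9 271.2] [0.83 0.66]
tape top [374.8 278. ] [0.59 0.22]
    [ 0.4442 -0.2186  0.0006] [0.0003 0.0003]
```

View pics/side0.png

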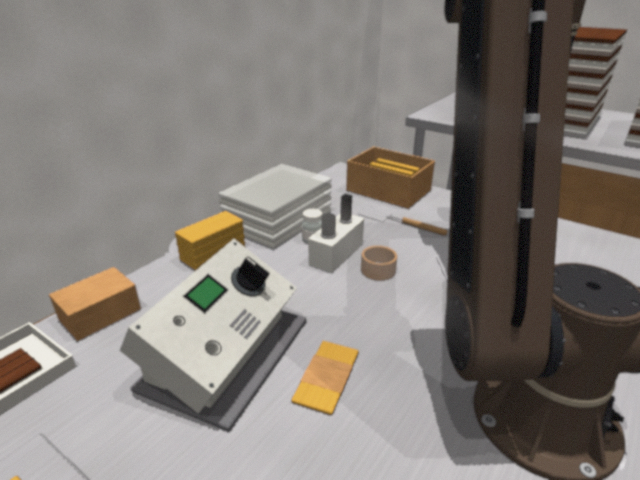

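View pics/top0.png

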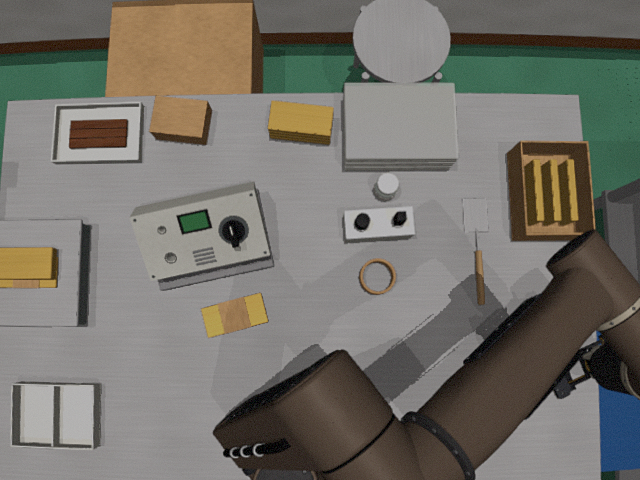

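Run:
```python
from h import *
from scipy.optimize import least_squares
a=cv2.imread("pics/top0.png"); b=cv2.imread("pics/side0.png")
c1=cv2.resize(a[195:250,335:425],(400,244),interpolation=cv2.INTER_CUBIC)
c2=cv2.resize(b[185:275,295:375],(400,450),interpolation=cv2.INTER_CUBIC)
c3=cv2.resize(a[180:295,125:280],(400,297),interpolation=cv2.INTER_CUBIC)
c4=cv2.resize(b[235:435,110:310],(400,400),interpolation=cv2.INTER_CUBIC)
L=np.vstack([c1,c3,np.zeros((59,400,3),np.uint8)]); L=cv2.resize(L,(400,600))
Rr=cv2.resize(np.vstack([c2,c4]),(283,600))
cv2.imwrite("pics/crop0.png",np.hstack([L,Rr]))
# fit tester
obs=[]
for n in("side","top"):
    for t in("tester","narrow_well","wide_well","knob_grip","panel"):
        for _ in range(1):
            r=ctrl.spot_point(t,n)
            if r and r[0]["conf"]>.5: obs.append((n,t,r[0]["pixel"][::-1]))
s3=np.sqrt(3)/2
def pts(p):
    x,y,w=p; Rt=R.from_euler('z',w).as_matrix()@R.from_euler('y',-30,degrees=True).as_matrix()
    o=np.array([x,y,.127]); f=lambda v:o+Rt@np.array(v)
    return dict(tester=np.array([x,y,0]),panel=o,narrow_well=f([.037,.085,0]),wide_well=f([-.037,.085,0]),knob_grip=f([0,-.08,.035]))
res=lambda p: np.concatenate([proj(n,pts(p)[t])[0]-uv for n,t,uv in obs])
s=least_squares(res,[.537,.21,.165],loss='soft_l1'); print(s.x,np.degrees(s.x[2]))
for o,r in zip(obs,res(s.x).reshape(-1,2)): print(o[:2],np.round(o[2],1),np.round(r,1))
for k,v in pts(s.x).items(): print(k,np.round(v,4))
for n,t in(("top","slim_probe"),("top","thick_probe"),("top","stand"),("side","slim_probe"),("top","knob_grip")):
    r=ctrl.trace(t,n)
    if r:
        m=r[0]["mask"].astype(np.uint8); print(n,t,r[0]["conf"],r[0]["bbox"],m.sum(),cv2.minAreaRect(cv2.findNonZero(m)))
```

```text
[0.53836335 0.20827836 0.17500407] 10.026994681516197
('side', 'tester') [231.3 358. ] [ 0.3 -2. ]
('side', 'narrow_well') [178.7 319.5] [-0.4  1.4]
('side', 'wide_well') [211.  346.4] [0.7 2.2]
('side', 'panel') [223.1 301.8] [1.8 3.9]
('top', 'tester') [209.4 244.2] [ 0.4 -1. ]
('top', 'narrow_well') [161.1 229. ] [ 0.  -0.5]
('top', 'wide_well') [169.6 258.6] [-0.5 -1.9]
('top', 'knob_grip') [231.8 235.9] [ 0.2 -0.3]
tester [0.5384 0.2083 0.    ]
panel [0.5384 0.2083 0.127 ]
narrow_well [0.5551 0.2976 0.1455]
wide_well [0.492  0.2864 0.1085]
knob_grip [0.5351 0.1265 0.1573]
top slim_probe 0.69 [394.4, 215.6, 409.4, 225.6] 176 ((399.0, 219.0), (14.0, 14.0), 90.0)
top thick_probe 0.75 [353.3, 213.2, 371.9, 231.6] 251 ((362.0, 221.0), (18.0, 16.0), 90.0)
top stand 0.71 [343.3, 208.3, 414.1, 240.0] 1841 ((378.2237243652344, 223.75135803222656), (33.47998046875, 71.32234954833984), 86.98721313476562)
side slim_probe 0.66 [338.9, 191.5, 352.5, 223.7] 341 ((346.0, 208.0), (30.0, 12.0), 90.0)
top knob_grip 0.85 [220.3, 221.0, 247.1, 246.0] 441 ((234.40347290039062, 231.7153778076172), (26.666345596313477, 21.8115234375), 50.710594177246094)
```

View pics/crop0.png

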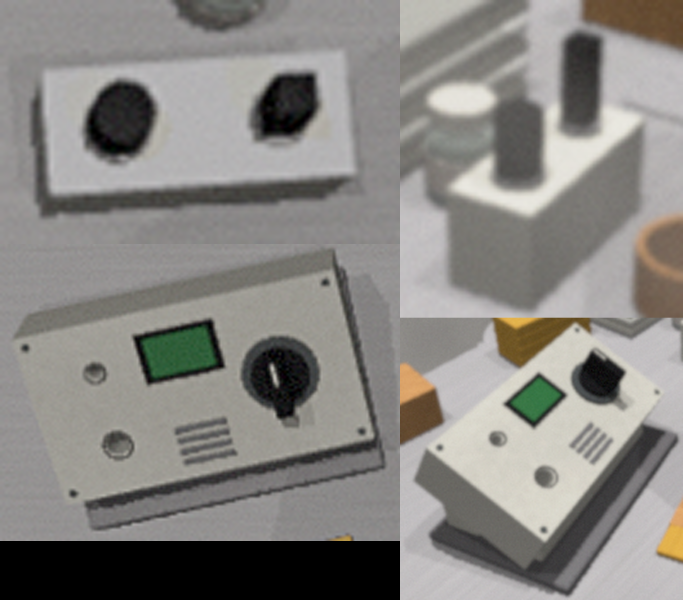

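```bash
cat >> h.py <<'E'
def box(p,th,z0,z1,h=.012):
    c=np.array([[sx,sy] for sx in(-h,h) for sy in(-h,h)])@np.array([[np.cos(th),np.sin(th)],[-np.sin(th),np.cos(th)]])+p
    return np.vstack([np.c_[c,np.full(4,z)] for z in(z0,z1)])
def sil(n,P,shape,o,s):
    m=np.zeros(shape,np.uint8); q=(proj(n,P)-o+.5)*s-.5
    cv2.fillConvexPoly(m,cv2.convexHull(np.round(q*16).astype(np.int32)),255,shift=4); return m
E
python3 - <<'E'
from h import *
W={"top":(385,205,425,240),"side":(333,185,360,228)}; s=8; I={}
for n,(l,t,r,b) in W.items():
    g=cv2.cvtColor(cv2.imread(f"pics/{n}0.png"),6)[t:b,l:r]; 
    g=cv2.resize(g,None,fx=s,fy=s,interpolation=cv2.INTER_CUBIC); I[n]=cv2.GaussianBlur(g,(0,0),4).astype(float)
    print(n,np.percentile(g,[1,5,20,50,90]))
def cost(q,v=False):
    c=0
    for n,(l,t,r,b) in W.items():
        m=sil(n,box(q[:2],q[2],.086,.156),I[n].shape,np.array([l,t]),s)>0
        d=I[n]<(100 if n=="top" else 95)
        if n=="side": d[:6*s]|=False
        c+= (m^d).sum()/s**2
        if v: print(n,m.sum()/64,d.sum()/64,(m^d).sum()/64)
    return c
from scipy.optimize import minimize
R_=[]
for th in np.radians(np.arange(-45,45,7.5)):
    r=minimize(cost,[.575,-.265,th],method='Nelder-Mead',options=dict(initial_simplex=[[.575,-.265,th],[.583,-.265,th],[.575,-.257,th],[.575,-.265,th+.15]]))
    R_.append((r.fun,*r.x[:2],np.degrees(r.x[2])))
for r in sorted(R_): print(np.round(r,4))
b=sorted(R_)[0]; cost([b[1],b[2],np.radians(b[3])],True)
E
```

```text
top [  3.  26. 105. 141. 181.]
side [ 45.  52.  82. 168. 216.]
[ 2.714375e+02  5.793000e-01 -2.670000e-01  2.844120e+01]
[ 2.71625e+02  5.79400e-01 -2.67200e-01  2.87788e+01]
[ 2.71625e+02  5.79400e-01 -2.67200e-01  2.87759e+01]
[ 2.716562e+02  5.792000e-01 -2.668000e-01 -6.147520e+01]
[ 2.717188e+02  5.796000e-01 -2.672000e-01  2.954180e+01]
[ 2.717344e+02  5.792000e-01 -2.672000e-01  2.962220e+01]
[ 2.717344e+02  5.793000e-01 -2.668000e-01 -6.076170e+01]
[ 2.717344e+02  5.794000e-01 -2.672000e-01  2.875370e+01]
[ 2.718438e+02  5.794000e-01 -2.671000e-01  2.861030e+01]
[ 2.719219e+02  5.796000e-01 -2.676000e-01  2.936090e+01]
[ 2.721562e+02  5.793000e-01 -2.673000e-01 -6.058420e+01]
[ 3.299062e+02  5.788000e-01 -2.678000e-01 -2.445950e+01]
top 183.828125 270.234375 135.71875
side 270.484375 337.359375 135.71875
```

Request:
send_rows([
  [[0.4,0.4,0,0.05],[0.7,0.7,0,0.095],[1,1,0,0.095],[1,1,0,0.095],[1,1,0,0.095],[1,1,0,0.095],[1,1,0,0.095]],
], jaw=0.65)

```text
clock: 3.02
tool_pos: [0.4444, -0.4292, 0.2266]
orientation: [-180.0, -0.0, -150.6]
force: [-0.8, 0.4, 0.1]
opening: 0.0571
gripper_force: 0.0
```

Request:
send_rows([
  [[0.3,0.35,0,0],[0.55,0.65,0,0],[0.67,0.81,0,0],[0.67,0.81,0,0],[0.67,0.81,0,0],[0.67,0.81,0,0]],
])

```text
clock: 3.78
tool_pos: [0.5777, -0.2683, 0.2265]
orientation: [180.0, -0.0, -150.7]
force: [-0.5, -0.2, -0.4]
opening: 0.0571
gripper_force: 0.0
```

Run:
```python
from h import *
o=ctrl.get_obs(); print({k:np.round(o[k],4) for k in("clock","tool_pos","orientation","joint_pos","opening")})
a=ctrl.snapshot("side")[...,::-1]; b=ctrl.snapshot("top")[...,::-1]
c1=cv2.resize(a[120:260,280:420],(400,400),interpolation=cv2.INTER_CUBIC)
c2=cv2.resize(b[150:290,320:460],(400,400),interpolation=cv2.INTER_CUBIC)
cv2.imwrite("pics/pre.png",np.hstack([c1,c2]))
print(proj("side",o["tool_pos"]))
```

```text
{'clock': np.float64(3.775), 'tool_pos': array([ 0.5777, -0.2683,  0.2265]), 'orientation': array([ 1.799898e+02, -2.500000e-02, -1.506644e+02]), 'joint_pos': array([-7.38470e+00,  1.70203e+01, -4.43210e+00,  7.30000e-03,
       -6.85737e+01, -5.32824e+01]), 'opening': np.float64(0.0571)}
[[347.96211419 170.68379318]]
```

View pics/pre.png

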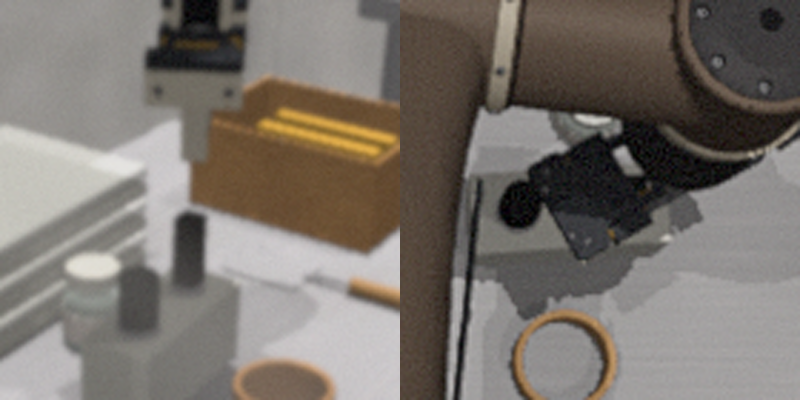

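Request:
send_rows([
  [[0,0,-0.2,0],[0,0,-0.4,0],[0,0,-0.55,0],[0,0,-0.61,0],[0,0,-0.61,0],[0,0,-0.61,0]],
])

```text
clock: 4.62
tool_pos: [0.5794, -0.2677, 0.1061]
orientation: [-179.9, 0.1, -150.6]
force: [0.4, -0.9, 0.2]
opening: 0.057
gripper_force: 0.0
```

Request:
send_rows([
  [[0,0,0,0],[0,0,0,0],[0,0,0,0],[0,0,0,0],[0,0,0,0],[0,0,0,0]],
], jaw=0)

```text
clock: 5.38
tool_pos: [0.579, -0.2671, 0.105]
orientation: [-180.0, 0.0, -150.6]
force: [1.2, 0.1, 4.8]
opening: 0.0305
gripper_force: 30.0
```

Request:
send_rows([
  [[0,0,0,0],[0,0,0,0],[0,0,0,0]],
])

```text
clock: 5.75
tool_pos: [0.5789, -0.2672, 0.1049]
orientation: [-180.0, 0.0, -150.6]
force: [-0.4, 0.3, 4.9]
opening: 0.0304
gripper_force: 30.0
```

Run:
```python
from h import *
o=ctrl.get_obs(); print({k:np.round(o[k],4) for k in("force","moment","opening","gripper_force")})
a=ctrl.snapshot("side")[...,::-1]
cv2.imwrite("pics/gr.png",cv2.resize(a[150:270,290:410],(600,600),interpolation=cv2.INTER_CUBIC))
```

```text
{'force': array([-0.3615,  0.2739,  4.8879]), 'moment': array([ 0.2306, -0.1431, -0.0171]), 'opening': np.float64(0.0304), 'gripper_force': np.float64(29.9826)}
```

View pics/gr.png

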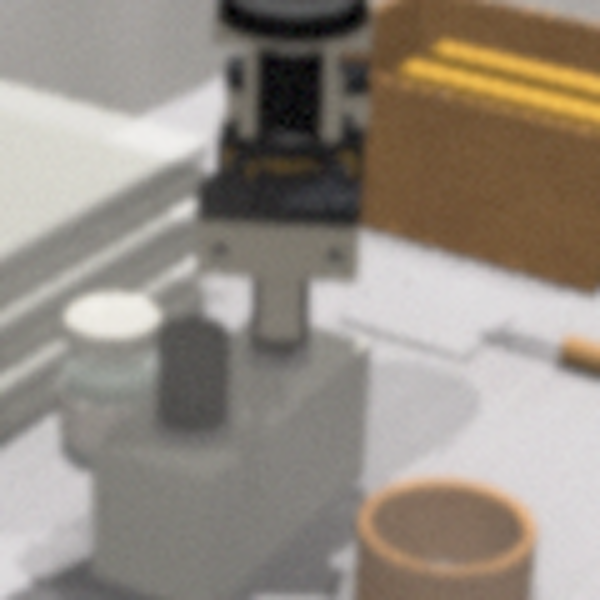

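Run:
```python
from h import *
from scipy.optimize import minimize
W={"top":(385,205,415,235),"side":(333,185,360,228)}; s=8; D={}
for n,(l,t,r,b) in W.items():
    g=cv2.cvtColor(cv2.imread(f"pics/{n}0.png"),6)[t:b,l:r]
    g=cv2.GaussianBlur(cv2.resize(g,None,fx=s,fy=s,interpolation=cv2.INTER_CUBIC),(0,0),3)
    k,lab,st,ce=cv2.connectedComponentsWithStats((g<(90 if n=="top" else 95)).astype(np.uint8))
    q=(proj(n,[.579,-.267,.13])[0]-[l,t])*s; i=lab[int(q[1]),int(q[0])]
    D[n]=lab==i; print(n,i,st[i]/s, st[i][4]/64, cv2.minAreaRect(cv2.findNonZero((lab==i).astype(np.uint8))))
    sub=cv2.resize(D[n].astype(np.uint8),None,fx=1/s,fy=1/s,interpolation=cv2.INTER_AREA)
def cost(q,ns=("top","side")):
    return sum((sil(n,box(q[:2],q[2],.086,.156),D[n].shape,np.array(W[n][:2]),s)>0).__xor__(D[n]).sum()/64 for n in ns)
for ns in(("top",),("top","side")):
  for th in np.radians(np.arange(0,90,7.5)):
    f=lambda p:cost([*p,th],ns)
    r=minimize(f,[.579,-.267],method='Nelder-Mead',options=dict(initial_simplex=[[.577,-.267],[.583,-.267],[.577,-.261]]))
    print(ns,round(np.degrees(th),1),np.round(r.fun,1),np.round(r.x,4))
```

```text
top 1 [   7.125    6.625   14.375   14.625 1320.375] 165.046875 ((113.17070007324219, 110.4017333984375), (112.62884521484375, 116.32833099365234), 86.633544921875)
side 2 [   8.375    9.375   10.375   26.625 1914.   ] 239.25 ((105.57127380371094, 181.00341796875), (80.48023986816406, 211.71249389648438), 2.726310968399048)
('top',) 0.0 26.0 [ 0.5782 -0.2673]
('top',) 7.5 27.3 [ 0.578  -0.2674]
('top',) 15.0 30.0 [ 0.5782 -0.2671]
('top',) 22.5 33.1 [ 0.578  -0.2672]
('top',) 30.0 34.0 [ 0.5777 -0.2674]
('top',) 37.5 34.8 [ 0.5775 -0.2677]
('top',) 45.0 38.1 [ 0.5776 -0.2675]
('top',) 52.5 40.1 [ 0.5785 -0.2676]
('top',) 60.0 34.1 [ 0.5783 -0.2679]
('top',) 67.5 29.0 [ 0.5782 -0.2678]
('top',) 75.0 28.2 [ 0.5785 -0.2678]
('top',) 82.5 26.6 [ 0.5784 -0.2674]
('top', 'side') 0.0 126.0 [ 0.5782 -0.2672]
('top', 'side') 7.5 115.4 [ 0.5784 -0.2673]
('top', 'side') 15.0 101.7 [ 0.5783 -0.2671]
('top', 'side') 22.5 85.0 [ 0.5787 -0.2671]
('top', 'side') 30.0 74.5 [ 0.5795 -0.2675]
('top', 'side') 37.5 82.0 [ 0.5799 -0.2676]
('top', 'side') 45.0 100.7 [ 0.5788 -0.2682]
('top', 'side') 52.5 120.8 [ 0.5789 -0.2679]
('top', 'side') 60.0 128.7 [ 0.5793 -0.2676]
('top', 'side') 67.5 132.2 [ 0.5788 -0.2679]
('top', 'side') 75.0 135.6 [ 0.579  -0.2677]
('top', 'side') 82.5 132.4 [ 0.5786 -0.2674]
```

Request:
send_rows([
  [[0,0,0,0],[0,0,0,0],[0,0,0,0],[0,0,0,-0.11],[0,0,0,-0.216],[0,0,0,-0.216],[0,0,0,-0.216]],
], jaw=0.6)

```text
clock: 6.68
tool_pos: [0.5785, -0.2671, 0.1044]
orientation: [180.0, -0.0, -169.0]
force: [0.2, -0.3, -0.0]
opening: 0.0524
gripper_force: 0.0
```

Request:
send_rows([
  [[0,0,0,0],[0,0,0,0],[0,0,0,0],[0,0,0,0],[0,0,0,0],[0,0,0,0]],
], jaw=0)

```text
clock: 7.42
tool_pos: [0.5785, -0.2671, 0.1045]
orientation: [180.0, -0.0, -169.2]
force: [0.9, -0.2, 0.3]
opening: 0.0253
gripper_force: 28.8
```

Request:
send_rows([
  [[0,0,0,0],[0,0,0.1,0],[0,0,0.3,0],[0,0,0.55,0],[0,0,0.8,0],[0,0,0.98,0],[0,0,0.98,0],[0,0,0.98,0]],
])

```text
clock: 8.43
tool_pos: [0.5781, -0.2668, 0.2996]
orientation: [179.9, -0.1, -169.2]
force: [0.2, -0.2, -1.0]
opening: 0.0253
gripper_force: 28.8
```

Run:
```python
from h import *
o=ctrl.get_obs(); print({k:np.round(o[k],4) for k in("force","moment","opening","gripper_force","tool_pos","joint_pos")})
a=ctrl.snapshot("side")[...,::-1]; 
cv2.imwrite("pics/lift.png",cv2.resize(a[80:280,280:440],(480,600),interpolation=cv2.INTER_CUBIC))
r=ctrl.spot_point("probe_tip","side"); print(r, proj("side",o["tool_pos"]-[0,0,.0895]))
```

```text
{'force': array([ 0.1995, -0.2445, -1.0132]), 'moment': array([ 0.0168, -0.0148, -0.003 ]), 'opening': np.float64(0.0253), 'gripper_force': np.float64(28.838), 'tool_pos': array([ 0.5781, -0.2668,  0.2996]), 'joint_pos': array([-7.26590e+00,  1.49762e+01,  2.23690e+00, -4.05000e-02,
       -7.73288e+01, -7.18875e+01])}
[{'pixel': [177.0, 350.2], 'conf': 0.6}] [[347.31337348 176.88725571]]
```

View pics/lift.png

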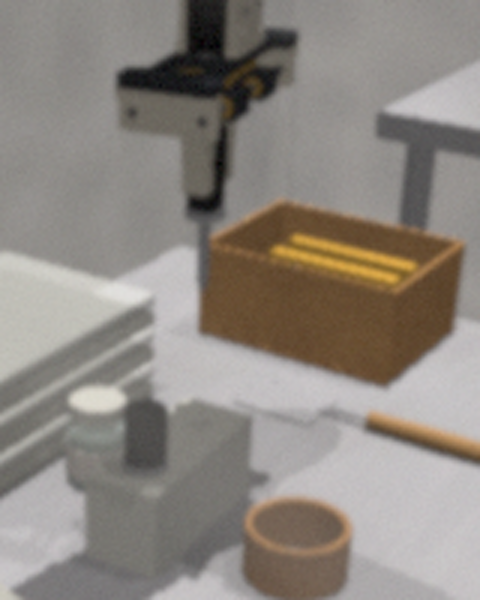

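Request:
send_rows([
  [[0,0.2,0.1,0],[-0.02,0.45,0.15,0],[-0.04,0.7,0.15,0],[-0.04,0.94,0.15,0],[-0.04,0.94,0.15,0]],
])

```text
clock: 9.15
tool_pos: [0.5702, -0.0764, 0.3295]
orientation: [180.0, -0.1, -168.9]
force: [0.9, 0.0, -1.6]
opening: 0.0257
gripper_force: 28.8
```

Request:
send_rows([
  [[0,0.25,0,0],[-0.02,0.5,0,0],[-0.04,0.75,0,0],[-0.04,0.94,0,0],[-0.04,0.94,0,0]],
])

```text
clock: 9.78
tool_pos: [0.5624, 0.1105, 0.3292]
orientation: [-180.0, -0.1, -169.0]
force: [0.8, -0.2, -1.0]
opening: 0.0255
gripper_force: 28.8
```

Request:
send_rows([
  [[0,0.25,0,0],[-0.02,0.5,0,0],[-0.04,0.75,0,0],[-0.04,0.94,0,0],[-0.04,0.94,0,0],[-0.04,0.94,0,0],[-0.04,0.94,0,0]],
])

```text
clock: 10.65
tool_pos: [0.5549, 0.2955, 0.3305]
orientation: [-180.0, -0.0, -169.2]
force: [-0.3, 0.3, -1.2]
opening: 0.0255
gripper_force: 28.8
```

Run:
```python
from h import *
o=ctrl.get_obs(); print({k:np.round(o[k],4) for k in("clock","tool_pos","orientation","joint_pos")})
a=ctrl.snapshot("side")[...,::-1]; b=ctrl.snapshot("top")[...,::-1]
cv2.imwrite("pics/ab.png",np.hstack([cv2.resize(a[180:420,80:300],(400,436)),cv2.resize(b[160:320,100:260],(400,436))]))
for n in("side","top"):
    for t in("probe_tip","narrow_well","wide_well","probe_grip"): r=ctrl.spot_point(t,n); print(n,t,r[:1])
    print(proj(n,o["tool_pos"]-[0,0,.0895]), proj(n,[.5551,.2976,.1455]))
```

```text
{'clock': np.float64(10.65), 'tool_pos': array([0.5549, 0.2955, 0.3305]), 'orientation': array([-1.799826e+02, -7.000000e-03, -1.692302e+02]), 'joint_pos': array([ 4.580660e+01,  1.358580e+01,  4.273100e+00,  1.040000e-02,
       -8.070310e+01, -1.250385e+02])}
side probe_tip [{'pixel': [270.3, 169.9], 'conf': 0.92}]
side narrow_well [{'pixel': [321.1, 177.8], 'conf': 0.96}]
side wide_well [{'pixel': [347.8, 211.2], 'conf': 0.73}]
side probe_grip [{'pixel': [214.3, 158.3], 'conf': 0.73}]
[[170.06254619 274.30049937]] [[178.28643125 320.91943317]]
top probe_tip [{'pixel': [227.6, 359.4], 'conf': 0.73}]
top narrow_well [{'pixel': [229.2, 162.6], 'conf': 0.6}]
top wide_well [{'pixel': [257.0, 173.1], 'conf': 0.88}]
top probe_grip []
[[150.48916629 221.96307103]] [[161.11703282 228.53006672]]
```

View pics/ab.png

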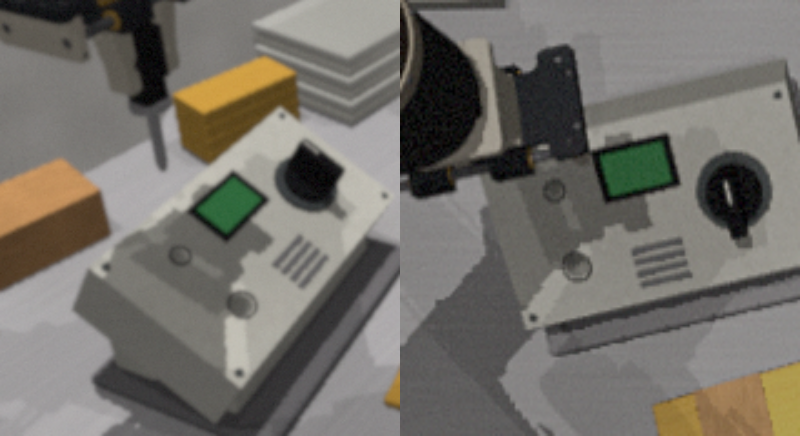

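Request:
send_rows([
  [[0.008,0.01,-0.15,0],[0.008,0.01,-0.3,0],[0.008,0.01,-0.415,0],[0.008,0.01,-0.415,0],[0.008,0.01,-0.415,0],[0.008,0.01,-0.415,0]],
])

```text
clock: 11.9
tool_pos: [0.5567, 0.2993, 0.249]
orientation: [179.9, 0.1, -169.1]
force: [-0.1, -0.2, -1.1]
opening: 0.0253
gripper_force: 28.8
```

Run:
```python
from h import *
o=ctrl.get_obs(); print({k:np.round(o[k],4) for k in("clock","tool_pos","orientation","force","moment")})
a=ctrl.snapshot("side")[...,::-1]; b=ctrl.snapshot("top")[...,::-1]
cv2.imwrite("pics/near.png",np.hstack([cv2.resize(a[240:350,125:235],(500,500),interpolation=2),cv2.resize(b[190:270,120:168],(300,500),interpolation=2)]))
for n in("side","top"):
    for t in("probe_tip","narrow_well"): r=ctrl.spot_point(t,n); print(n,t,r[:1])
    print(proj(n,o["tool_pos"]-[0,0,.0895]), proj(n,[.5547,.2973,.1455]))
```

```text
{'clock': np.float64(11.9), 'tool_pos': array([0.5567, 0.2993, 0.249 ]), 'orientation': array([ 1.799433e+02,  1.122000e-01, -1.691445e+02]), 'force': array([-0.1294, -0.1808, -1.1059]), 'moment': array([-0.0241,  0.0304,  0.0134])}
side probe_tip [{'pixel': [313.3, 176.0], 'conf': 0.93}]
side narrow_well [{'pixel': [320.1, 179.5], 'conf': 0.68}]
[[175.54428358 314.70155216]] [[178.58424596 320.91411169]]
top probe_tip [{'pixel': [191.3, 385.2], 'conf': 0.36}]
top narrow_well [{'pixel': [230.0, 162.9], 'conf': 0.98}]
[[158.83274871 226.94029425]] [[161.23656035 228.69590937]]
```

View pics/near.png

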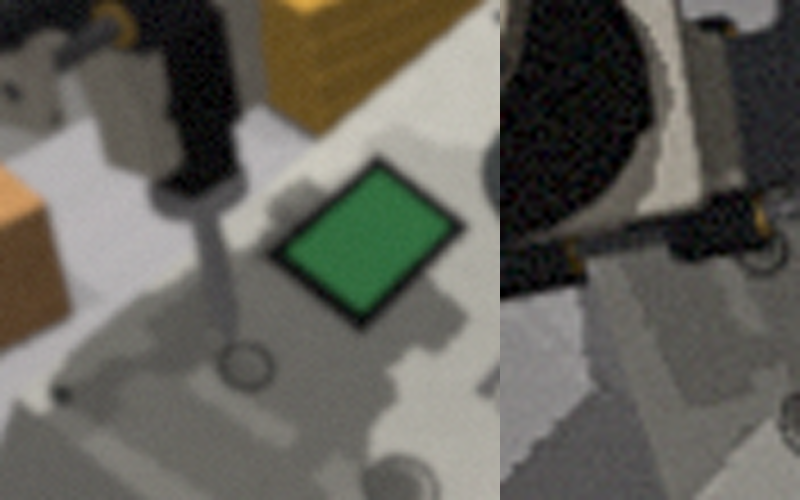

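Run:
```python
from h import *
print(tri({"side":(178.9,320.4),"top":(162.3,229.6)}))
print(onz("side",(178.9,320.4),.1455),onz("top",(162.3,229.6),.1455))
```

```text
(array([0.55353738, 0.29566121, 0.14581072]), [np.float64(0.0014537824913917255), np.float64(0.0014537824913917437)])
[0.55531417 0.29613149 0.1455    ] [0.5525109  0.29467304 0.1455    ]
```

Request:
send_rows([
  [[-0.003,-0.016,0,0],[-0.003,-0.016,-0.02,0],[-0.003,-0.016,-0.04,0],[-0.003,-0.016,-0.06,0],[-0.003,-0.016,-0.075,0],[-0.003,-0.016,-0.075,0]],
])

```text
clock: 12.95
tool_pos: [0.5549, 0.2958, 0.232]
orientation: [180.0, -0.1, -169.2]
force: [-4.1, 1.5, -1.3]
opening: 0.0251
gripper_force: 28.9
```

Request:
send_rows([
  [[0,0,-0.01,0],[0,0,-0.02,0],[0,0,-0.03,0],[0,0,-0.03,0]],
])

```text
clock: 13.45
tool_pos: [0.555, 0.2963, 0.2264]
orientation: [179.9, -0.0, -169.1]
force: [-4.9, 3.7, -0.0]
opening: 0.0239
gripper_force: 30.0
```

```bash
cat > arc.py <<'E'
from h import *
import sys
C0=np.array([.556,.296,.2275]); W=np.array([.5545,.2957,.1455]); L=.1083
def tgt(phi,d,w=np.radians(10)):
    u=np.array([np.cos(w),np.sin(w),0]); z=np.array([0,0,1.]); a=np.radians(phi)
    n=-.5*u+np.sqrt(.75)*z
    return W-d*n+L*(-np.sin(a)*u+np.cos(a)*z)-[0,0,.0188]
if __name__=="__main__":
    for p,d in zip(range(0,34,3),np.linspace(.007,.011,12)): print(p,round(d,4),np.round((tgt(p,d)-C0)/.2,3))
    print((tgt(30,.065)-tgt(30,.011))/.2, ctrl.get_obs()["moment"])
E
python3 arc.py
```

```text
0 0.007 [0.01  0.002 0.007]
3 0.0074 [-0.017 -0.003  0.005]
6 0.0077 [-0.044 -0.008  0.001]
9 0.0081 [-0.071 -0.013 -0.004]
12 0.0085 [-0.098 -0.017 -0.011]
15 0.0088 [-0.124 -0.022 -0.019]
18 0.0092 [-0.15  -0.027 -0.029]
21 0.0095 [-0.175 -0.031 -0.04 ]
24 0.0099 [-0.2   -0.035 -0.052]
27 0.0103 [-0.224 -0.04  -0.066]
30 0.0106 [-0.248 -0.044 -0.081]
33 0.011 [-0.271 -0.048 -0.097]
[ 0.13294905  0.0234425  -0.23382686] [ 1.55416351e+00  1.99790979e+00 -1.86982093e-03]
```

Request:
send_rows([
  [[-0.01,-0.002,0.004,0],[-0.03,-0.006,0.003,0],[-0.058,-0.01,-0.002,0],[-0.085,-0.015,-0.007,0],[-0.111,-0.02,-0.015,0],[-0.124,-0.022,-0.019,0],[-0.124,-0.022,-0.019,0]],
])

```text
clock: 14.32
tool_pos: [0.5329, 0.2922, 0.2253]
orientation: [179.9, 0.4, -169.1]
force: [3.1, 2.5, 6.0]
opening: 0.0235
gripper_force: 30.0
```

Run:
```python
from h import *
o=ctrl.get_obs(); print({k:np.round(o[k],4) for k in("clock","tool_pos","orientation","force","moment","opening")})
a=ctrl.snapshot("side")[...,::-1]
for t in("probe_tip","narrow_well","probe_grip"): r=ctrl.spot_point(t,"side"); print(t,r[:1])
cv2.imwrite("pics/tilt.png",cv2.resize(a[220:350,115:245],(600,600),interpolation=2))
```

```text
{'clock': np.float64(14.325), 'tool_pos': array([0.5329, 0.2922, 0.2253]), 'orientation': array([ 179.9045,    0.3599, -169.1099]), 'force': array([3.1303, 2.5024, 6.0114]), 'moment': array([ 1.1971, -1.5408,  0.0344]), 'opening': np.float64(0.0235)}
probe_tip [{'pixel': [322.9, 181.3], 'conf': 0.82}]
narrow_well [{'pixel': [320.2, 181.5], 'conf': 0.71}]
probe_grip [{'pixel': [272.9, 177.8], 'conf': 0.91}]
```

View pics/tilt.png

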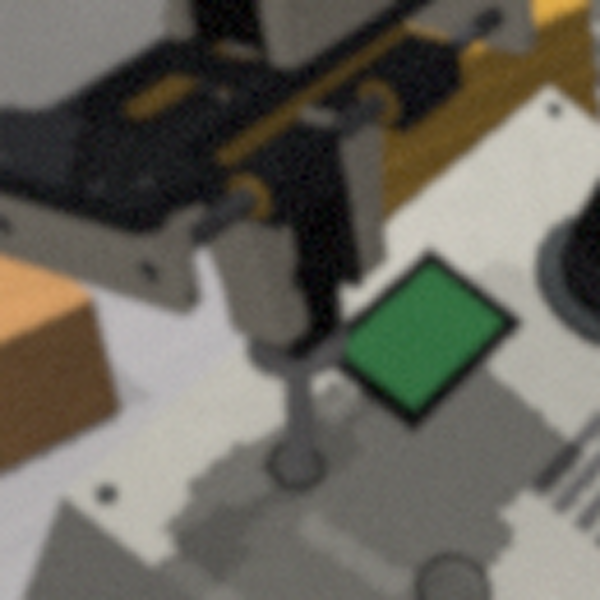

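Request:
send_rows([
  [[-0.026,0,-0.01,0],[-0.051,-0.004,-0.021,0],[-0.076,-0.008,-0.033,0],[-0.1,-0.013,-0.047,0],[-0.124,-0.017,-0.062,0],[-0.124,-0.017,-0.062,0],[-0.124,-0.017,-0.062,0]],
])

```text
clock: 15.4
tool_pos: [0.5073, 0.2884, 0.2118]
orientation: [179.9, 0.2, -169.1]
force: [2.5, 1.4, 5.8]
opening: 0.024
gripper_force: 30.0
```

Run:
```python
from h import *
o=ctrl.get_obs(); print({k:np.round(o[k],4) for k in("clock","tool_pos","orientation","force","moment","opening")})
```

```text
{'clock': np.float64(15.4), 'tool_pos': array([0.5073, 0.2884, 0.2118]), 'orientation': array([ 179.9486,    0.196 , -169.1246]), 'force': array([2.512 , 1.429 , 5.7637]), 'moment': array([ 0.9518, -1.5301,  0.0545]), 'opening': np.float64(0.024)}
```

Request:
send_rows([
  [[0.011,0.002,-0.02,0],[0.022,0.004,-0.039,0],[0.033,0.006,-0.059,0],[0.045,0.008,-0.079,0],[0.056,0.01,-0.098,0],[0.067,0.012,-0.118,0],[0.067,0.012,-0.118,0]],
])

```text
clock: 16.27
tool_pos: [0.5202, 0.291, 0.1874]
orientation: [179.9, 0.1, -169.1]
force: [2.1, 3.0, 3.8]
opening: 0.0241
gripper_force: 30.0
```

Run:
```python
from h import *
o=ctrl.get_obs(); print({k:np.round(o[k],4) for k in("clock","tool_pos","orientation","force","moment","opening")})
a=ctrl.snapshot("side")
for t in("probe_tip","narrow_well","probe_grip"): r=ctrl.spot_point(t,"side"); print(t,r[:1])
print(proj("side",o["tool_pos"]+[0,0,.0188]))
```

```text
{'clock': np.float64(16.275), 'tool_pos': array([0.5202, 0.291 , 0.1874]), 'orientation': array([ 1.799431e+02,  1.048000e-01, -1.691377e+02]), 'force': array([2.1337, 3.0476, 3.8385]), 'moment': array([ 1.6301, -1.0245,  0.1555]), 'opening': np.float64(0.0241)}
probe_tip [{'pixel': [329.2, 176.6], 'conf': 0.58}]
narrow_well [{'pixel': [320.8, 179.5], 'conf': 0.86}]
probe_grip [{'pixel': [266.3, 251.4], 'conf': 0.61}]
[[190.05618722 298.03258035]]
```

Request:
send_rows([
  [[0.011,0.005,-0.02,0],[0.022,0.008,-0.039,0],[0.033,0.01,-0.059,0],[0.045,0.012,-0.079,0],[0.056,0.014,-0.098,0],[0.067,0.016,-0.118,0],[0.067,0.016,-0.118,0]],
])

```text
clock: 17.35
tool_pos: [0.5287, 0.2925, 0.1631]
orientation: [-180.0, -0.4, -169.1]
force: [-19.1, 1.9, 15.4]
opening: 0.024
gripper_force: 30.0
```

Request:
send_rows([
  [[0.006,0.001,-0.01,0],[0.011,0.002,-0.02,0],[0.011,0.002,-0.02,0]],
])

```text
clock: 17.73
tool_pos: [0.5304, 0.2929, 0.1612]
orientation: [-180.0, -0.4, -169.1]
force: [-27.5, 1.9, 31.1]
opening: 0.0237
gripper_force: 30.0
```

Request:
send_rows([
  [[-0.006,-0.001,0.01,0],[-0.006,-0.001,0.01,0],[-0.006,-0.001,0.01,0],[-0.006,-0.001,0.01,0],[-0.006,-0.001,0.05,0],[-0.006,-0.001,0.3,0],[-0.006,-0.001,0.6,0],[-0.006,-0.001,0.75,0],[-0.006,-0.001,0.75,0]],
], jaw=0.6)

```text
clock: 18.85
tool_pos: [0.5348, 0.2942, 0.3129]
orientation: [179.8, 0.3, -169.2]
force: [0.6, 0.4, -1.1]
opening: 0.0525
gripper_force: 0.0
```

Request:
send_rows([
  [[0,-0.25,0.1,0],[0,-0.5,0.1,0],[0,-0.75,0.1,0],[0,-0.85,0.1,0],[0,-0.85,0.1,0],[0,-0.85,0.1,0]],
], jaw=0)

```text
clock: 19.6
tool_pos: [0.5338, 0.1243, 0.3288]
orientation: [180.0, -0.0, -169.1]
force: [-1.0, 1.0, -0.6]
opening: 0.0014
gripper_force: 0.0
```

Run:
```python
from h import *
from arc import *
o=ctrl.get_obs(); print({k:np.round(o[k],4) for k in("clock","tool_pos","orientation","force","opening","joint_pos")})
a=ctrl.snapshot("side")[...,::-1]; b=ctrl.snapshot("top")[...,::-1]
cv2.imwrite("pics/seat.png",np.hstack([cv2.resize(a[200:380,120:300],(400,400),interpolation=2),cv2.resize(b[170:300,120:250],(400,400),interpolation=2)]))
n=np.array([-.4924,-.0868,.866])
for c in("side","top"):
    for t in("probe_tip","narrow_well","probe_grip","knob_grip"): r=ctrl.spot_point(t,c); print(c,t,r[:1])
    print("grip if seated",proj(c,W+.041*n),"handle top",proj(c,W+.076*n),"knob",proj(c,[.5351,.1265,.1573]))
```

```text
{'clock': np.float64(19.6), 'tool_pos': array([0.5338, 0.1243, 0.3288]), 'orientation': array([ 1.799986e+02, -2.850000e-02, -1.691489e+02]), 'force': array([-0.9724,  1.0338, -0.5792]), 'opening': np.float64(0.0014), 'joint_pos': array([ 3.358370e+01,  5.631600e+00, -5.643800e+00, -1.250000e-02,
       -7.875030e+01, -1.127301e+02])}
side probe_tip [{'pixel': [356.2, 231.5], 'conf': 0.56}]
side narrow_well [{'pixel': [320.2, 180.3], 'conf': 0.87}]
side probe_grip [{'pixel': [307.2, 188.9], 'conf': 0.88}]
side knob_grip [{'pixel': [264.2, 251.0], 'conf': 0.96}]
grip if seated [[185.92949584 307.42557676]] handle top [[191.83873835 295.5990566 ]] knob [[255.45697144 272.03455157]]
top probe_tip [{'pixel': [244.1, 208.4], 'conf': 0.42}]
top narrow_well [{'pixel': [229.2, 161.3], 'conf': 0.66}]
top probe_grip [{'pixel': [234.3, 158.4], 'conf': 0.56}]
top knob_grip [{'pixel': [235.7, 235.4], 'conf': 0.61}]
grip if seated [[159.06598624 235.06797773]] handle top [[156.52420792 240.72865943]] knob [[232.00944926 235.57986066]]
```

View pics/seat.png

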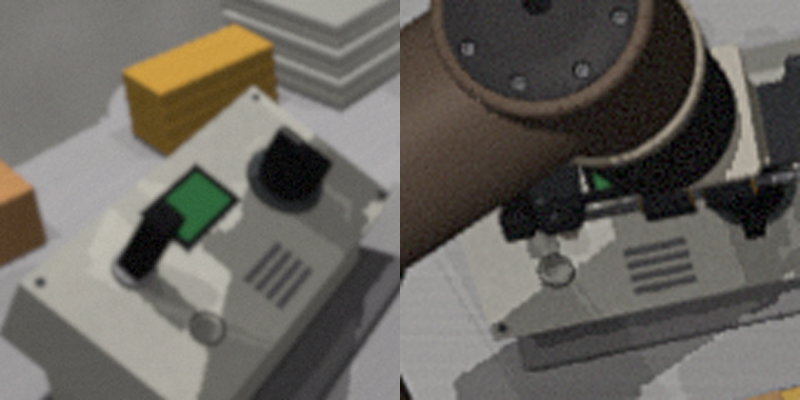

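Run:
```python
from h import *
W=np.array([.5545,.2957,.1455])
def frame(w):
    Rt=R.from_euler('z',w).as_matrix()@R.from_euler('y',-30,degrees=True).as_matrix()
    return Rt, W-Rt@[.037,.085,0]
for wd in(8,9,10,11,12):
    Rt,o=frame(np.radians(wd)); f=lambda v:o+Rt@np.array(v)
    print(wd,*[np.round(proj(c,f(v))[0],1) for c in("side","top") for v in([0,-.08,0],[0,-.08,.013],[0,-.08,.035],[-.037,.085,0])])
for c in("side","top"):
    ctrl.snapshot(c)
    for t in("knob_grip","knob","wide_well","panel"):
        print(c,t,[(np.round(q["pixel"][::-1],1),q["conf"]) for q in ctrl.spot_point(t,c)[:1]])
    r=ctrl.trace("knob_grip",c); 
    if r:
        m=r[0]["mask"]; yy,xx=np.nonzero(m); print(c,"mask",r[0]["conf"],r[0]["bbox"],xx.mean(),yy.mean(),m.sum())
# predicted silhouettes bbox: disc (r27,h0-13)+bar
Rt,o=frame(np.radians(10)); t=np.linspace(0,6.28,60)
D=np.vstack([np.c_[.027*np.cos(t),.027*np.sin(t)-.08,np.full(60,h)] for h in(0,.013)]+[np.array([[a,b-.08,h] for a in(-.028,.028) for b in(-.008,.008) for h in(.013,.05)])])
for c in("side","top"): q=proj(c,o+D@Rt.T); print(c,q.min(0),q.max(0))
i=cv2.cvtColor(ctrl.snapshot("side"),7); m=(i[240:320,215:290]<60).astype(np.uint8)
k,l,s,ce=cv2.connectedComponentsWithStats(m); j=1+s[1:,4].argmax(); print("dark bar side",s[j][:4]+[215,240,0,0],ce[j]+[215,240])
B=D[-8:]; q=proj("side",o+B@Rt.T); print("bar pred",q.min(0),q.max(0))
```

```text
8 [252.1 283.2] [254.4 279.4] [258.4 272.9] [211.9 348.9] [233.4 233. ] [233. 235.] [232.4 238.4] [168.9 257.1]
9 [251.  282.6] [253.4 278.8] [257.4 272.3] [212.3 348.5] [233.5 231.7] [233.2 233.7] [232.6 237.2] [169.3 257. ]
10 [250.  282.1] [252.3 278.3] [256.4 271.7] [212.7 348.1] [233.5 230.5] [233.3 232.5] [232.8 235.9] [169.8 256.9]
11 [248.9 281.6] [251.3 277.7] [255.4 271.1] [213.1 347.7] [233.5 229.3] [233.3 231.3] [233.  234.6] [170.2 256.8]
12 [247.8 281.1] [250.2 277.2] [254.3 270.5] [213.5 347.2] [233.5 228.1] [233.4 230. ] [233.1 233.3] [170.7 256.7]
side knob_grip [(array([253.2, 265.3]), 0.72)]Traceback (most recent call last):
  File "<stdin>", line 12, in <module>
ValueError: it knows: jar, knob_grip, loose_bar, narrow_well, panel, probe_grip, probe_tip, scraper, slim_probe, stand, tape, tester, thick_probe, wide_well
```

Run:
```python
from h import *
W=np.array([.5545,.2957,.1455])
def frame(w):
    Rt=R.from_euler('z',w).as_matrix()@R.from_euler('y',-30,degrees=True).as_matrix()
    return Rt, W-Rt@[.037,.085,0]
for c in("side","top"):
    i=cv2.cvtColor(ctrl.snapshot(c),7)
    r=ctrl.trace("knob_grip",c)
    if r: m=r[0]["mask"]; yy,xx=np.nonzero(m); print(c,"mask",r[0]["conf"],np.round(r[0]["bbox"]),xx.mean(),yy.mean(),m.sum())
    if c=="side":
        for T in(45,60,75):
            k,l,s,ce=cv2.connectedComponentsWithStats((i[240:320,215:290]<T).astype(np.uint8)); j=1+s[1:,4].argmax(); print(T,s[j]+[215,240,0,0,0],ce[j]+[215,240])
t=np.linspace(0,6.28,60)
B=np.array([[a,b-.08,h] for a in(-.028,.028) for b in(-.008,.008) for h in(.013,.05)])
C=np.vstack([np.c_[.027*np.cos(t),.027*np.sin(t)-.08,np.full(60,h)] for h in(0,.013)]+[B])
for wd in(9,10,11):
  Rt,o=frame(np.radians(wd))
  for D in(B,C):
    q=proj("side",o+D@Rt.T); M=cv2.moments(cv2.convexHull(q.astype(np.float32))); print(wd,np.round(q.min(0)),np.round(q.max(0)),M["m00"],M["m10"]/M["m00"],M["m01"]/M["m00"])
```

```text
side mask 0.68 [235. 251. 268. 289.] 251.01351351351352 274.2013513513514 740
45 [234 260  35  35 804] [250.55721393 278.2300995 ]
60 [232 259  37  37 891] [250.22895623 278.39281706]
75 [232 258  38  39 978] [249.97852761 278.23108384]
top mask 0.65 [140. 183. 275. 285.] 205.47496723460026 249.93263433813894 3815
9 [240. 256.] [274. 290.] 571.188538789982 256.745695116206 273.2283736856957
9 [238. 256.] [274. 294.] 839.8576347965281 253.99052898747303 277.0494504241669
10 [239. 256.] [273. 289.] 570.9032793766819 255.71968577985726 272.6281530435113
10 [237. 256.] [273. 293.] 838.8454619781114 252.985590071658 276.4610412557948
11 [238. 255.] [272. 289.] 570.5520384982228 254.67707252078364 272.04193111846786
11 [236. 255.] [272. 293.] 837.7515480483416 251.96426309075943 275.88650738969363
```

```bash
cat > knob.py <<'E'
from h import *
W=np.array([.5545,.2957,.1455]); w=np.radians(10)
Rt=R.from_euler('z',w).as_matrix()@R.from_euler('y',-30,degrees=True).as_matrix()
K0=W+Rt@[-.037,-.165,0]+[0,.002,0]
u=np.array([np.cos(w),np.sin(w),0]); v=np.array([-np.sin(w),np.cos(w),0])
def tcp(th,gap=0,rho=.020,dip=.014):
    a=np.radians(th); c=rho*np.array([-np.cos(a),np.sin(a)])-(.008+gap)*np.array([np.sin(a),np.cos(a)])
    return K0+Rt@[*c,.05]-.0095*u-.021*v-[0,0,dip]
E
python3 - <<'E'
from knob import *
p=ctrl.get_obs()["tool_pos"]; print(K0,p)
s=tcp(0,.015); print("to start above",(s-p)/.2, s)
for th in range(0,91,9): print(th,np.round((tcp(th)-s)/.2,3))
E
```

```text
[0.55159581 0.12964252 0.127     ] [0.53375849 0.12363678 0.32916111]
to start above [-0.12777695 -0.23162166 -0.9142992 ] [0.5082031  0.07731244 0.14630127]
0 [-0.013  0.074  0.   ]
9 [-0.02   0.089 -0.003]
18 [-0.025  0.105 -0.004]
27 [-0.028  0.122 -0.004]
36 [-0.028  0.139 -0.002]
45 [-0.026  0.155  0.001]
54 [-0.022  0.171  0.004]
63 [-0.016  0.186  0.009]
72 [-0.008  0.199  0.016]
81 [0.002 0.211 0.022]
90 [0.014 0.221 0.03 ]
```

Request:
send_rows([
  [[-0.128,-0.232,0,0],[-0.128,-0.232,-0.2,0],[-0.128,-0.232,-0.5,0],[-0.128,-0.232,-0.75,0],[-0.128,-0.232,-0.915,0],[-0.128,-0.232,-0.915,0],[-0.128,-0.232,-0.915,0]],
])

```text
clock: 21.28
tool_pos: [0.5092, 0.0776, 0.1476]
orientation: [180.0, 0.1, -169.1]
force: [0.6, 0.5, 0.1]
opening: 0.0004
gripper_force: 0.0
```

Request:
send_rows([
  [[-0.007,0.037,0,0],[-0.013,0.074,0,0],[-0.02,0.089,-0.003,0],[-0.025,0.105,-0.004,0],[-0.028,0.122,-0.004,0],[-0.028,0.122,-0.004,0]],
])

```text
clock: 22.02
tool_pos: [0.5024, 0.1017, 0.1453]
orientation: [-180.0, -0.0, -169.1]
force: [-0.3, -1.3, 1.5]
opening: 0.0003
gripper_force: 0.8
```

Run:
```python
from knob import *
o=ctrl.get_obs(); print({k:np.round(o[k],4) for k in("clock","tool_pos","force")}, tcp(27))
i=cv2.cvtColor(ctrl.snapshot("side"),7); print([(q["pixel"],q["conf"]) for q in ctrl.spot_point("knob_grip","side")])
```

```text
{'clock': np.float64(22.025), 'tool_pos': array([0.5024, 0.1017, 0.1453]), 'force': array([-0.2674, -1.2752,  1.492 ])} [0.50263186 0.10166676 0.14557524]
[([266.8, 255.1], 0.97)]
```

Request:
send_rows([
  [[0,0.017,0.002,0],[0.002,0.033,0.005,0],[0.006,0.049,0.008,0],[0.012,0.064,0.013,0],[0.012,0.064,0.013,0]],
])

```text
clock: 22.75
tool_pos: [0.503, 0.114, 0.1469]
orientation: [-180.0, -0.2, -169.2]
force: [-5.7, -2.0, 0.3]
opening: 0.0001
gripper_force: 2.7
```

Request:
send_rows([
  [[0.008,0.013,0.007,0],[0.018,0.025,0.013,0],[0.018,0.025,0.013,0]],
])

```text
clock: 23.12
tool_pos: [0.5054, 0.1188, 0.1488]
orientation: [-180.0, -0.4, -169.2]
force: [-9.4, -1.2, 0.1]
opening: 0.0
gripper_force: 3.8
```

```bash
cat > look.py <<'E'
from knob import *
o=ctrl.get_obs(); print({k:np.round(o[k],4) for k in("clock","tool_pos","force","moment")}, tcp(81))
i=cv2.cvtColor(ctrl.snapshot("side"),7)
r=ctrl.trace("knob_grip","side")
if r:
    m=r[0]["mask"].astype(np.uint8); print(r[0]["conf"],r[0]["bbox"],m.sum(),cv2.minAreaRect(cv2.findNonZero(m)))
    cv2.imwrite("/tmp/m.png",m*255)
# dark ASCII of the knob region
for row in i[250:300:2,225:285]: print("".join("#" if p<45 else "+" if p<80 else "." for p in row))
for th in(0,45,69):
    a=np.radians(th); Z=R.from_euler('z',-a).as_matrix()
    print(th,[np.round(proj("side",K0+Rt@(Z@np.array([x,0,.05])))[0]) for x in(-.028,.028)])
E
python3 look.py
```

```text
{'clock': np.float64(23.125), 'tool_pos': array([0.5054, 0.1188, 0.1488]), 'force': array([-9.3857, -1.19  ,  0.0756]), 'moment': array([-0.5454,  3.3042,  0.1644])} [0.50864636 0.11953314 0.15078617]
0.56 [233.4, 266.9, 263.1, 288.9] 332 ((247.51502990722656, 282.0956726074219), (28.761028289794922, 14.077312469482422), 17.65012550354004)
++++########################################################
##++++######################################+++++#########+.
###########################################+++++++#######+..
###########################################++++++++####+....
..+++++###################################+++#++++###+......
.........++++++###########################+#+++++###+.......
.++..............+++++#############++++#++++...+++++........
.+++....................+++++####+++.+++++.....+++..........
......................................+.........+++.........
...............................................++++.........
.............................++................++++.........
.............................+++...............++#++........
........++++++++++........
[... 203 characters left out ...]
..............
........+++++##########################++...................
.........+++++#########################++...................
..........++++++#######################++...................
+...........+++++++###################++....................
#+............++++++#################++.....................
................++++###############+++......................
...................+++++##+####+++++........................
............................++++............................
............................................................
0 [array([270., 277.]), array([247., 258.])]
45 [array([261., 280.]), array([256., 256.])]
69 [array([255., 278.]), array([262., 258.])]
```

Request:
send_rows([
  [[0.01,0.008,0.006,0],[0.02,0.012,0.01,0],[0.02,0.012,0.01,0]],
])

```text
clock: 23.6
tool_pos: [0.5082, 0.1211, 0.1503]
orientation: [-180.0, -0.5, -169.2]
force: [-13.2, 0.5, 0.8]
opening: 0.0003
gripper_force: 5.4
```

Run:
```python
from knob import *
o=ctrl.get_obs(); print({k:np.round(o[k],4) for k in("clock","tool_pos","force","moment")})
p=o["tool_pos"]
q=np.array([p+a*u*.0095+b*v*.021 for a in(-1,1) for b in(-1,1)]); print(np.round(proj("side",q)))
# corner in knob panel frame at h=.05
c=(p+.0095*u+.021*v-K0)@Rt; d=np.array([0,0,1.])@Rt; t=(.05-c[2])/d[2]; print("corner at h50",np.round(c+t*d,4))
```

```text
{'clock': np.float64(23.6), 'tool_pos': array([0.5082, 0.1211, 0.1503]), 'force': array([-13.1715,   0.512 ,   0.7593]), 'moment': array([0.0308, 4.8942, 0.2176])}
[[278. 274.]
 [267. 286.]
 [269. 272.]
 [258. 283.]]
corner at h50 [-0.0112  0.0201  0.05  ]
```

Request:
send_rows([
  [[0.003,0.02,0.002,0],[0.006,0.04,0.003,0],[0.006,0.04,0.003,0]],
])

```text
clock: 23.98
tool_pos: [0.5086, 0.125, 0.1508]
orientation: [-179.6, -0.7, -169.2]
force: [-10.0, -17.5, 2.7]
opening: 0.0005
gripper_force: 8.8
```

Request:
send_rows([
  [[0.01,0,0.005,0],[0.015,0,0.008,0],[0.015,0,0.008,0]],
])

```text
clock: 24.35
tool_pos: [0.5091, 0.1246, 0.1511]
orientation: [-179.7, -1.0, -169.3]
force: [-17.5, -14.5, 0.6]
opening: 0.0009
gripper_force: 11.1
```

```bash
python3 look.py
```

```text
{'clock': np.float64(24.35), 'tool_pos': array([0.5091, 0.1246, 0.1511]), 'force': array([-17.5417, -14.4895,   0.5794]), 'moment': array([-5.2953,  6.3114,  0.165 ])} [0.50864636 0.11953314 0.15078617]
0.64 [236.8, 271.6, 261.2, 290.9] 266 ((247.61767578125, 283.0294189453125), (25.951313018798828, 12.369316101074219), 14.03624439239502)
#######################################################+....
#######################################+++++##########+.....
######################################++++++++######+.......
#######################################+++++++####+.........
++####################################+##++++####+..........
....++++++########################+##++++++++#+++...........
............+++++#############+++++++++.....+++.............
...................+++++#+++++...++++......++++.............
.................................+..........+++.............
...........................................++#+.............
........................++.................++#+.............
........................+++.................++++............
........++.+++.............
[... 202 characters left out ...]
..............
........+++++########################++++...................
.........+++++#########################++...................
..........++++#########################+....................
+...........++########################++....................
#+...........+++###+#################+++....................
...............+++++################++......................
...................+++++#######++++++.......................
........................++++++++............................
............................................................
0 [array([270., 277.]), array([247., 258.])]
45 [array([261., 280.]), array([256., 256.])]
69 [array([255., 278.]), array([262., 258.])]
```

Request:
send_rows([
  [[0.01,0.01,0.004,0],[0.02,0.012,0.006,0],[0.02,0.012,0.006,0]],
])

```text
clock: 24.82
tool_pos: [0.5095, 0.1249, 0.1511]
orientation: [-179.5, -1.4, -169.3]
force: [-27.2, -19.5, 4.4]
opening: 0.0
gripper_force: 16.5
```

Run:
```python
from h import *
o=ctrl.get_obs(); print({k:np.round(o[k],4) for k in("clock","tool_pos","force","moment")})
```

```text
{'clock': np.float64(24.825), 'tool_pos': array([0.5095, 0.1249, 0.1511]), 'force': array([-27.2207, -19.4939,   4.4311]), 'moment': array([-6.7338,  9.88  ,  0.3288])}
```

Request:
send_rows([
  [[-0.1,-0.04,0,0],[-0.2,-0.08,0.1,0],[-0.3,-0.1,0.4,0],[-0.35,-0.3,0.7,0],[-0.35,-0.6,0.95,0],[-0.35,-0.9,0.95,0],[-0.35,-0.9,0.95,0],[-0.35,-0.9,0.95,0]],
])

```text
clock: 25.82
tool_pos: [0.4513, -0.0483, 0.3466]
orientation: [180.0, 0.1, -169.3]
force: [-0.0, -0.3, 0.1]
opening: 0.0002
gripper_force: 0.0
```

Run:
```python
from knob import *
o=ctrl.get_obs(); print({k:np.round(o[k],4) for k in("clock","tool_pos","force")})
i=cv2.cvtColor(ctrl.snapshot("side"),7); i0=cv2.cvtColor(cv2.imread("pics/side0.png"),6)
for row in i[250:300:2,225:285]: print("".join("#" if p<45 else "+" if p<80 else "." for p in row))
for nm,im in(("now",i),("start",i0)):
    k,l,s,ce=cv2.connectedComponentsWithStats((im[240:320,215:290]<60).astype(np.uint8)); j=1+s[1:,4].argmax(); print(nm,s[j]+[215,240,0,0,0],ce[j]+[215,240])
for t in("probe_grip","knob_grip","slim_probe"): print(t,[(q["pixel"],q["conf"]) for q in ctrl.spot_point(t,"side")[:1]])
ctrl.snapshot("top"); i=ctrl.snapshot("top"); i0=cv2.imread("pics/top0.png")[...,::-1]
d=cv2.absdiff(i,i0).max(2)[210:255,215:255]; print("top knob diff",d.mean(),(d>60).sum())
```

```text
{'clock': np.float64(25.825), 'tool_pos': array([ 0.4513, -0.0483,  0.3466]), 'force': array([-0.0303, -0.2586,  0.0906])}
............................................................
............................................................
............................................................
............................................................
............................................................
...................+##+.....................................
..................+#####++..................................
.................+#########+..+++...........................
...............+##################+.........................
.............+#######################+......................
..........+++##########################++...................
.........+++##############################+.................
.......+++++##############################++................
.......++++###############################+.................
.......++++##############################...................
.......+++++############################....................
........+++++##########################+....................
.........+++++########################++....................
..........++++++######################++....................
+..........+++++++####################++....................
#+............+++++++++###############+.....................
................++++++++++++++++++##++......................
.....................+++++++++++++++........................
............................................................
............................................................
now [235 260  33  35 770] [250.5974026  277.62077922]
start [236 260  32  33 688] [250.9375    277.0494186]
probe_grip [([303.0, 186.6], 0.88)]
knob_grip [([252.1, 335.5], 0.73)]
slim_probe []
top knob diff 47.43333333333333 808
```

Run:
```python
from knob import *
i=cv2.cvtColor(ctrl.snapshot("side"),7)
m=np.zeros_like(i); m[270:335,160:215]=(i[270:335,160:215]<50)
k,l,s,ce=cv2.connectedComponentsWithStats(m)
for j in range(1,k):
    if s[j][4]>60: print(s[j],ce[j])
for dz in(0,.004,.01):
    B=np.array([[a,b,h+dz] for a in(-.012,.012) for b in(-.012,.012) for h in(.006,.076)])
    q=proj("side",W+B@Rt.T).astype(np.float32); M=cv2.moments(cv2.convexHull(q)); print(dz,q.min(0),q.max(0),M["m00"],M["m10"]/M["m00"],M["m01"]/M["m00"])
print([(c,[(np.round(q["pixel"]),q["conf"]) for q in ctrl.spot_point(t,c)[:1]],t) for c in("side",) for t in("thick_probe","loose_bar","tape","jar")])
```

```text
[174 276  41  51 620] [189.94354839 305.87258065]
0 [170.03029 286.80313] [202.36821 327.4401 ] 671.5728439381346 186.0084168710555 306.94366962170983
0.004 [170.62675 285.39694] [203.09245 326.20685] 677.0587328195106 186.66777027403685 305.62225143755995
0.01 [171.52864 283.27002] [204.1879  324.34195] 685.4102056168485 187.6649173977619 303.623739501317
[('side', [], 'thick_probe'), ('side', [(array([374., 328.]), 0.57)], 'loose_bar'), ('side', [(array([272., 381.]), 0.76)], 'tape'), ('side', [(array([238., 312.]), 0.63)], 'jar')]
```

```bash
python3 -c "
from plant import ctrl
print(ctrl.close_job())"
```

```text
the job is handed in; nothing more can be done
None
```

I handed the job in at about 26 s, but no verdict came back. The slim probe looks fully seated in the narrow well. I pushed the knob clockwise until it blocked hard, which I took as the stop without measuring its angle, and the side camera then shows it back at rest. As far as the camera could check, the bar, tape and jar had not moved; I didn't re-check the scraper, and the thick probe wasn't detected in that last check, though I never touched it.

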